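# Clamp a handheld tester into its test cradle

### The job

Slide the handheld tester along its cradle with the fingertips until its end sits fully against the connector block, then push the clamp's lever over until it snaps down into lock, holding the tester. Only push: do not pick the tester up or lift it off the bed, and leave the mug, the battery pack and the roll of tape where they are.

Things in the scene. Friction and masses are not known exactly. Their poses are not given: they have to be found in the camera images.
- cradle: Fixed test cradle. Frame: origin on the table top below the middle of the tester's home place; x along the bed to the connector block (the way the tester is slid), y to the clamp's side, z up. Aluminium plate x -150 to 105, y -55 to 95 mm, 12 mm thick (its top is the bed). Black guide rails along x -145 to 70 mm: inner faces y = -37 and +37, tops 26 mm above the table.
- block_face (a point): Middle of the face (towards -x) of the black connector block across the bed's end, at x = 70, y = 0 mm of the cradle, 32 mm above the table. The block is 90 mm wide, 30 mm thick, its top 52 mm above the table. The tester's end must sit against this face.
- tester_center (a point): Centre of the loose tester: blue box with black ends and a screen on top, 140 long (x) x 70 wide x 36 mm high, 0.3 to 0.5 kg, flat on the bed between the rails (2 mm play each side), x along the cradle's. It starts 25 to 55 mm short of home; at home its +x end touches the block and its centre is at x = 0 of the cradle. Push the middle of its -x end, open to the rear, with 3 to 12 N.
- tester: The same tester; origin at the centre of its underside, x along its length, z up.
- lever_pivot (a point): Axis of the clamp lever (along the cradle's x), at x = 20, y = 68 mm of the cradle, 70 mm above the table, in a steel bracket 28 mm wide (x), y 51 to 77 mm, 76 mm high. Beside it at y = 60 mm the clamp's bar stands upright while open, up to 125 mm above the table; as the lever goes over, the bar swings down to -y on to the tester.
- lever_tip (a point): End of the clamp lever, 105 mm from the pivot: steel rod with a black rubber grip 18 mm thick, 37 to 105 mm from the pivot. Open, it is nearly upright, leaning 12 degrees to the cradle's +y, tip 173 mm above the table; locked, it points to +y, rising 8 degrees, tip 85 mm above the table. Push its inner, later upper, side outwards (+y) and down.
- lever (a joint): Lever angle, rad: 0 open (78 degrees above level), 1.22 locked at its stop (8 degrees above level), turning in the cradle's y-z plane. Over-centre spring: resists with about 7 N at the grip at first, less later. Short of the dead point at about 0.92 it springs back up when let go; beyond, it snaps on to 1.22 and stays.
- foot: Rubber foot, 18 mm across, on a sprung spindle (1 N per mm) at the free end of the clamp's bar, 50 mm from the bar's pivot; origin on the bar's centre line. With the lever locked it presses down on the tester's top at x = 20, y = 10 mm of the cradle with about 3 N.
- mug: White mug 85 mm high, 76 mm across, standing on the table to the -y side of the cradle. Leave alone.
- battery: Black battery pack 75 x 45 x 28 mm on the table beyond the connector block. Leave alone.
- tape: Roll of yellow tape, 64 mm across, 19 mm high, lying on the table on the +y side, nearer the robot than the lever. Leave alone.
There are look-alikes about, which are no part of the job. Of the things like the tester, leave any that is green, pink or white; of the rest the larger one is meant.

How it is judged (in metres and radians):
On the way, in this order (a step that is already met when the one before it is completed fails the run):
1. the tester is fully home against the connector block while the clamp is still open (x of tester_center in the frame of cradle above -0.003 m and z of tester_center in the frame of cradle below 0.034 m and angle between tester's own z axis and vertical below 0.06 rad and value of joint lever below 0.3 rad), for 0.2 s.
2. the lever is past its dead point and locked (x of tester_center in the frame of cradle above -0.003 m and z of tester_center in the frame of cradle below 0.034 m and angle between tester's own z axis and vertical below 0.06 rad and value of joint lever above 1.19 rad), for 0.2 s.
At the end, for the whole second after the job is handed in: The tester lies flat on the bed within 3 mm of the connector block, the lever is locked (above 1.19 rad), the clamp's foot presses on the tester with more than 1.2 N, and the tester is at rest (all of step 2 and contact force between foot and tester above 1.2 N and linear speed of tester below 0.01 m/s); the robot touches nothing.
It fails at once if the tester is lifted off the bed (more than 8 mm) or tipped (z of tester_center in the frame of cradle above 0.038 m or angle between tester's own z axis and vertical above 0.2 rad).
It fails at once if the mug, the battery pack or the tape is moved more than 20 mm or tipped over (distance of any of mug, battery, tape from where it was at the start of the episode above 0.02 m or angle between any of mug, battery, tape's own z axis and vertical above 0.4 rad).
It also fails if it takes over 48 s, if anything falls off the work surface, if the arm or the gripper's body presses on something with over 40 N, if the wrist force passes 120 N, or if a joint passes its speed limit or range.

### The arm

A 6-joint arm with a two-finger parallel gripper is mounted at the origin on the work surface. World frame = base frame: x ahead of the robot, y to its left, z up, the work surface at z = 0. Lengths are in m, angles in degrees, forces in N, time in s.
With the tool pointing down it reaches from about 0.3 to 0.75 m from the base axis. Payload 8.5 kg.
Tool frame: the origin (TCP) lies midway between the tips of the shut fingers; the grasp point (between the pads) lies 19 mm behind it (env.hold_point_z is the distance from the TCP to the grasp point, in m); z points along the fingers, y is the line along which they close (so a half turn about z gives the same grasp; the last joint's range is limited). The gripper opens to 85 mm and grips with 20 to 120 N. Pads are 22 mm wide; open, the fingers measure 114 mm over their backs; the gripper's body (76 mm by 85 mm) begins 54 mm behind the grasp point. The pads swing forward as they close: fully open they stand 13 mm farther back than shut.
Start: joints at [63.467, 21.807, 74.336, -0, 83.858, -12.336], TCP at [0.135, 0.533, 0.231] pointing down, gripper open.
Joint ranges: [-178.18, 178.18], [-50.72, 133.34], [12.68, 142.11], [-81.47, 261.47], [9.98, 163.14], [-165.26, 165.26]. Speed limits (degrees/s): [136.94, 136.94, 180, 180, 180, 180].

### API

Orientations are given as a 3x3 rotation matrix whose columns are the frame's x, y, z axes.
In Python, from rig import observe, get_image, camera_info, env gives the robot as it stands.
- The arm moves only by the tool drive_tool, never from a script. Its arguments are lists of equal length, an entry for each row: "offset": the shift along the tool's x, y, z in units of 40 mm (1.0 is 40 mm), a list of three; "turn": the turn, a rotation vector about the tool's x, y, z in units of 6 degrees (1.0 is 6 degrees), a list of three; "hand": the opening, from 0 (shut) to 1 (fully open). A call has exactly 10 rows; each row shifts and turns the commanded pose from where the row before left it, along the tool's axes as they then stand; what a row does not reach is not made up. A row lasts 1/8 s, in which the tool goes at most 62.5 mm and 10.7 degrees, less where a joint would pass 70% of its speed; a pose out of reach is approached as far as the arm can. A call is refused whole if a number of a shift passes 1 or a number of a turn 1, either way. A call with a gripper value outside its range is refused whole. The fingers move at their own pace and stop on an object; "newtons" is the grip in N (left out, the last holds). Time passes only in rows, so rows that do not move let the fingers close, or fill a call up. It gives the time, the measured TCP pose, the force, the opening and the grip force at its end, in the units of the state.
- observe(): the state, without advancing time (a new reading comes with each control period).
- get_image(name): name is "side" or "top" or "wrist"; returns the picture (384x512x3 uint8, blue, green, red); there is no depth.
- camera_info(name): a dict with "fx", "fy", "cx", "cy" (pixels), "k1" (the pictures are not rectified: a ray, as slopes to the right and down, at radius r is drawn at 1 + k1 r^2 times it, then the intrinsics apply), "world_to_cam" (4x4, takes a point from world to camera coordinates). Camera axes: x right, y down, z forward; pixel columns grow to the right and rows downward; lengths in m; the calibration is good to about 2 mm. A picture is of the moment at which its call begins: read the wrist's pose just before it. camera_info takes no time and is no camera call; for the wrist camera it gives the pose at the moment of the call.
- env.close_job(): hands the job in; it is judged then, once.
The state is a dict: "time_s": time; "q": joint angles; "qvel": joint speeds; "joint_efforts": joint torques, N m; "position": TCP position; "tool_rot": TCP orientation; "ft_force": force on the tool from outside, world axes, zero at the start; "wrist_torque": the same for the moment, N m; "grip_width": finger opening in m; "gripper_force": force on a finger pad.
Only numpy, scipy, OpenCV 4.12 (cv2) and the standard library are available. Lean on these libraries where they do the work, as an engineer would, in place of code of your own. Each camera call takes 0.05 s, during which the arm holds its last target. There are 200 camera calls.

## Working session

There is one attempt and no reset: what is moved stays moved. The work goes in short steps, Python scripts to look and compute and a tool call to move; the robot and the scene stay as the last step left them, time stands still between calls to the robot, and variables do not carry over. Pictures are saved under pics/ and viewed, at most 10 in all, crops included, and the job is handed in when it is done.

Besides the shell and the picture viewer there is one more tool, called after ">>>" as name(argument=value, ...), one argument or row to a line, values as JSON. drive_tool: Moves the arm, as the interface text tells. Its arguments: {"type":"object","properties":{"offset":{"type":"array"},"turn":{"type":"array"},"hand":{"type":"array"},"newtons":{"type":"number"}},"required":["offset","turn","hand"]}

```bash
ls; mkdir -p pics; python3 - <<'E'
from rig import observe,get_image,camera_info
import cv2,numpy as np
a=get_image("side");b=get_image("top")
cv2.imwrite("pics/side.png",a);cv2.imwrite("pics/top.png",b)
for n in("side","top"):
    c=camera_info(n);print(n,{k:np.round(v,4).tolist() for k,v in c.items()})
s=observe();print(s["position"],np.round(s["tool_rot"],3).tolist(),s["time_s"])
E
```

```text
pics
side {'fx': 366.4628, 'fy': 366.4628, 'cx': 257.7393, 'cy': 192.8569, 'k1': -0.0414, 'world_to_cam': [[0.9547, -0.2975, -0.0024, -0.5526], [-0.1989, -0.6323, -0.7488, 0.184], [0.2213, 0.7153, -0.6628, 0.933], [0.0, 0.0, 0.0, 1.0]]}
top {'fx': 387.7149, 'fy': 387.7149, 'cx': 255.4228, 'cy': 194.234, 'k1': -0.0577, 'world_to_cam': [[0.0089, -1.0, 0.0023, -0.0336], [-0.9777, -0.0092, -0.2098, 0.5711], [0.2098, -0.0004, -0.9777, 0.9657], [0.0, 0.0, 0.0, 1.0]]}
[0.13479452 0.53297054 0.23077198] [[-0.969, 0.245, -0.001], [0.245, 0.969, -0.001], [0.0, -0.001, -1.0]] 0.1
```

View pics/side.png

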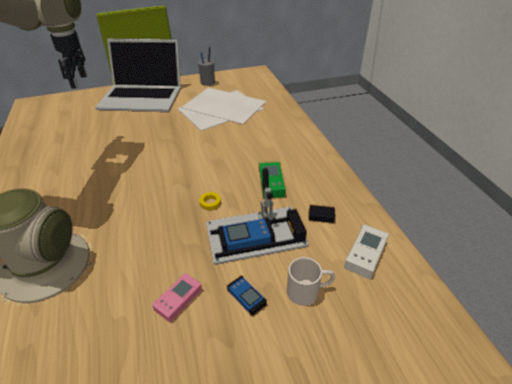

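View pics/top.png

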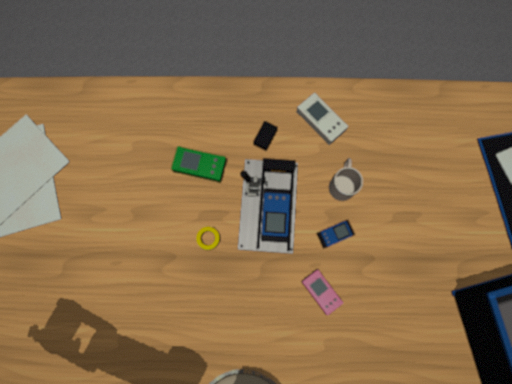

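Top view shows these candidates:
- Blue tester in the cradle, about (277,215).
- Small blue one, about (336,234).
- Green, about (199,164).
- White, about (322,118).
- Pink, about (322,292).

The larger blue one in the cradle is the one meant. The lever tip is near (245,176). Next is a close crop and the cradle fit.

```bash
cat > h.py <<'E'
import numpy as np,cv2
from rig import observe,get_image,camera_info
def ray(c,uv):
    K=np.array([[c["fx"],0,c["cx"]],[0,c["fy"],c["cy"]],[0,0,1.]])
    # drawn = r(1+k1 r^2): same as OpenCV radial model
    p=cv2.undistortPoints(np.array(uv,float).reshape(-1,1,2),K,np.array([c["k1"],0,0,0,0.])).reshape(-1,2)
    W=np.array(c["world_to_cam"]);R=W[:3,:3];o=-R.T@W[:3,3]
    return o,np.c_[p,np.ones(len(p))]@R
def onplane(c,uv,z):
    o,d=ray(c,uv);return o+d*((z-o[2])/d[:,2])[:,None]
def proj(c,P):
    W=np.array(c["world_to_cam"]);K=np.array([[c["fx"],0,c["cx"]],[0,c["fy"],c["cy"]],[0,0,1.]])
    return cv2.projectPoints(np.array(P,float).reshape(-1,3),cv2.Rodrigues(W[:3,:3])[0],W[:3,3],K,np.array([c["k1"],0,0,0,0.]))[0].reshape(-1,2)
E
python3 - <<'E'
from h import *
c=camera_info("top");a=cv2.imread("pics/top.png")
hsv=cv2.cvtColor(a,cv2.COLOR_BGR2HSV)
m=((hsv[...,1]<45)&(hsv[...,2]>120)).astype(np.uint8)*255
m[:150]=0;m[265:]=0;m[:,:225]=0;m[:,305:]=0
pts=cv2.findNonZero(m)[:,0]
P=onplane(c,pts,0.012)
r=cv2.minAreaRect((P[:,:2]*1000).astype(np.float32));print(r,cv2.boxPoints(r))
b=cv2.inRange(hsv,(100,120,50),(125,255,255));b[:150]=0;b[265:]=0;b[:,:225]=0;b[:,305:]=0
q=onplane(c,cv2.findNonZero(b)[:,0],0.048)
print("blue",cv2.minAreaRect((q[:,:2]*1000).astype(np.float32)))
cv2.imwrite("pics/c1.png",cv2.resize(a[145:265,210:320],None,fx=5,fy=5,interpolation=cv2.INTER_CUBIC))
E
```

```text
((552.010498046875, -63.63945007324219), (147.97105407714844, 252.73348999023438), 86.20246887207031) [[ 421.0211    -129.09314  ]
 [ 673.19965   -145.83191  ]
 [ 682.9999       1.8142395]
 [ 430.82135     18.553009 ]]
blue ((521.25146484375, -82.96202087402344), (70.99130249023438, 118.12110137939453), 86.50624084472656)
```

View pics/c1.png

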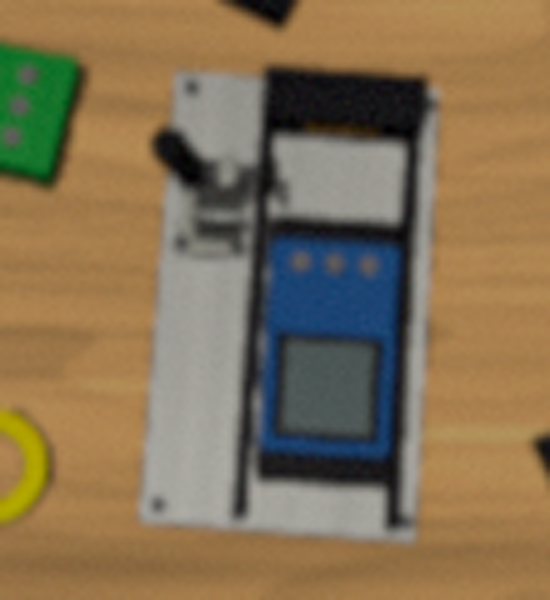

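The crop shows the larger blue tester between the rails, about 50 mm short of the block. The lever is upright at crop (175,150) and the mug is clear. The cradle origin comes out near (573,-85) mm with yaw -3.8°. Setting out with the fingers shut.

>>> drive_tool(
  offset=[
    [0, 0, 0],
    [0, 0, 0],
    [-0.55, -1, 0],
    [-0.55, -1, 0],
    [-0.55, -1, 0],
    [-0.55, -1, 0],
    [-0.55, -1, 0],
    [-0.55, -1, 0],
    [-0.55, -1, 0],
    [-0.55, -1, 0],
  ],
  turn=[
    [0, 0, -0.87],
    [0, 0, -0.87],
    [0, 0, 0],
    [0, 0, 0],
    [0, 0, 0],
    [0, 0, 0],
    [0, 0, 0],
    [0, 0, 0],
    [0, 0, 0],
    [0, 0, 0],
  ],
  hand=[0, 0, 0, 0, 0, 0, 0, 0, 0, 0],
  newtons=60,
)

```text
time_s: 1.35
position: [0.2898, 0.201, 0.2313]
tool_rot: [[-0.998, 0.065, -0.0], [0.065, 0.998, -0.0], [0.0, -0.0, -1.0]]
ft_force: [0.5, 1.0, -0.2]
grip_width: 0.0
gripper_force: 0.0
```

>>> drive_tool(
  offset=[
    [-0.55, -1, 0],
    [-0.55, -1, 0],
    [-0.55, -1, 0],
    [-0.55, -1, 0],
    [-0.5, -1, 0],
    [-0.5, -1, 0],
    [-0.4, -0.6, 0],
    [0, 0, 0],
    [0, 0, 0],
    [0, 0, 0],
  ],
  turn=[
    [0, 0, 0],
    [0, 0, 0],
    [0, 0, 0],
    [0, 0, 0],
    [0, 0, 0],
    [0, 0, 0],
    [0, 0, 0],
    [0, 0, 0],
    [0, 0, 0],
    [0, 0, 0],
  ],
  hand=[0, 0, 0, 0, 0, 0, 0, 0, 0, 0],
)

```text
time_s: 2.6
position: [0.4155, -0.0697, 0.2314]
tool_rot: [[-0.998, 0.064, -0.0], [0.064, 0.998, 0.0], [0.0, 0.0, -1.0]]
ft_force: [0.1, -0.1, 0.1]
grip_width: -0.0002
gripper_force: 0.0
```

```bash
cat >> h.py <<'E'
O=np.array([.5731,-.0851,0]);th=np.radians(-3.8)
R=np.array([[np.cos(th),-np.sin(th),0],[np.sin(th),np.cos(th),0],[0,0,1]])
def loc(P): return (np.asarray(P)-O)@R
E
python3 - <<'E'
from h import *
s=observe();c=camera_info("wrist");a=get_image("wrist")
print(s["time_s"],s["position"],"cradle",loc(s["position"])*1000,np.round(s["tool_rot"],3).tolist(),s["q"],s["ft_force"],s["grip_width"])
cv2.imwrite("pics/w1.png",a)
E
```

```text
2.6 [ 0.41553018 -0.0696934   0.23139772] cradle [-158.2444559     4.92996172  231.39772406] [[-0.998, 0.064, -0.0], [0.064, 0.998, 0.0], [0.0, 0.0, -1.0]] [-2.57168918e+01  8.78342368e+00  9.29175990e+01  4.22811812e-03
  7.83041146e+01 -1.12022263e+02] [ 0.05319718 -0.08827865  0.09476862] -0.00017430962798752932
```

View pics/w1.png

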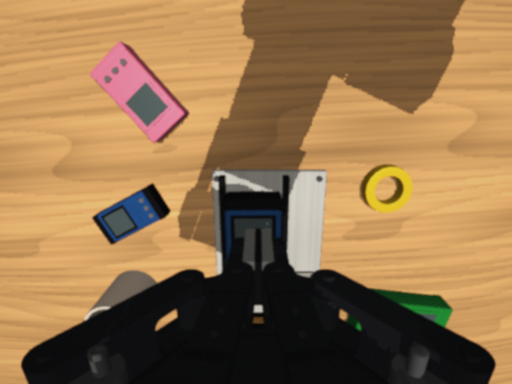

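The wrist view shows the plate's rear edge from (213,170) to (326,170) and the tester's rear end across columns 223 to 286, near row 193. I'll cast these pixels as a check.

```bash
python3 - <<'E'
from h import *
c=camera_info("wrist");a=cv2.imread("pics/w1.png")
hsv=cv2.cvtColor(a,cv2.COLOR_BGR2HSV)
g=((hsv[...,1]<45)&(hsv[...,2]>120)).astype(np.uint8)*255
for u in (217,235,255,275,300,322):
    col=g[150:260,u];r=150+np.flatnonzero(col)
    print(u,"first light row",r[:1],"hsv v",)
print("gray col255",cv2.cvtColor(a,cv2.COLOR_BGR2GRAY)[160:225,255].tolist())
print("gray row230",cv2.cvtColor(a,cv2.COLOR_BGR2GRAY)[222,205:335].tolist())
P=[(213,170),(326,170)]
print("plate rear corners",loc(onplane(c,P,.012))*1000)
b=cv2.inRange(hsv,(100,120,50),(125,255,255));b[:185]=0;b[:,:215]=0;b[:,295:]=0
x,y,w,h=cv2.boundingRect(b);print("blue bbox",x,y,w,h)
print(loc(onplane(c,[(x,y),(x+w,y)],.048))*1000)
E
```

```text
217 first light row [170] hsv v
235 first light row [175] hsv v
255 first light row [183] hsv v
275 first light row [] hsv v
300 first light row [171] hsv v
322 first light row [171] hsv v
gray col255 [89, 88, 89, 88, 86, 85, 86, 87, 87, 82, 86, 99, 107, 111, 110, 110, 110, 110, 110, 109, 110, 109, 113, 134, 170, 196, 204, 204, 204, 197, 167, 99, 34, 8, 6, 10, 8, 7, 6, 9, 10, 12, 9, 11, 10, 10, 11, 11, 10, 17, 27, 36, 39, 38, 33, 24, 15, 15, 27, 40, 45, 46, 47, 46, 47]
gray row230 [97, 98, 96, 96, 97, 96, 96, 94, 92, 95, 104, 109, 110, 104, 82, 47, 20, 12, 10, 17, 26, 32, 38, 38, 36, 27, 15, 12, 18, 34, 44, 46, 45, 46, 45, 46, 46, 46, 45, 46, 46, 46, 46, 45, 47, 44, 46, 46, 45, 45, 47, 47, 46, 46, 46, 46, 46, 47, 46, 46, 51, 56, 60, 55, 48, 45, 38, 25, 14, 11, 20, 31, 38, 39, 37, 33, 23, 20, 20, 21, 21, 32, 91, 161, 194, 201, 201, 202, 202, 199, 198, 196, 197, 198, 198, 200, 202, 203, 201, 203, 205, 204, 202, 200, 200, 197, 196, 198, 199, 200, 198, 197, 197, 197, 199, 200, 195, 184, 176, 185, 192, 193, 193, 192, 191, 191, 190, 190, 190, 189]
plate rear corners [[-149.74978077  -53.04761031   12.        ]
 [-149.94116553   93.11917741   12.        ]]
blue bbox 225 210 56 45
[[-108.26884624  -34.88192301   48.        ]
 [-108.34535083   32.98980699   48.        ]]
```

```bash
python3 - <<'E'
from h import *
c=camera_info("wrist")
print(loc(onplane(c,[(255,191)],.012))*1000,loc(onplane(c,[(255,191)],.048))*1000,ray(c,[(255,191)])[0])
E
```

```text
[[-121.45043665    1.16322814   12.        ]] [[-132.3736662    1.539283    48.       ]] [ 0.34269666 -0.0648428   0.37383433]
```

>>> drive_tool(
  offset=[
    [0, -0.12, 1],
    [0, 0, 1],
    [0, 0, 1],
    [0, 0, 1],
    [0, 0, 0.8],
    [0, 0, 0.33],
    [-0.2, 0, 0],
    [-0.2, 0, 0],
    [-0.1, 0, 0],
    [0, 0, 0],
  ],
  turn=[
    [0, 0, 0],
    [0, 0, 0],
    [0, 0, 0],
    [0, 0, 0],
    [0, 0, 0],
    [0, 0, 0],
    [0, 0, 0],
    [0, 0, 0],
    [0, 0, 0],
    [0, 0, 0],
  ],
  hand=[0, 0, 0, 0, 0, 0, 0, 0, 0, 0],
)

```text
time_s: 3.9
position: [0.4361, -0.0767, 0.0265]
tool_rot: [[-0.998, 0.065, 0.001], [0.065, 0.998, -0.0], [-0.001, -0.0, -1.0]]
ft_force: [-0.3, -0.0, 0.0]
grip_width: 0.0003
gripper_force: 0.0
```

>>> drive_tool(
  offset=[
    [-0.1, 0, 0],
    [-0.1, 0, 0],
    [-0.1, 0, 0],
    [-0.1, 0, 0],
    [-0.1, 0, 0],
    [-0.1, 0, 0],
    [-0.1, 0, 0],
    [-0.1, 0, 0],
    [-0.1, 0, 0],
    [-0.1, 0, 0],
  ],
  turn=[
    [0, 0, 0],
    [0, 0, 0],
    [0, 0, 0],
    [0, 0, 0],
    [0, 0, 0],
    [0, 0, 0],
    [0, 0, 0],
    [0, 0, 0],
    [0, 0, 0],
    [0, 0, 0],
  ],
  hand=[0, 0, 0, 0, 0, 0, 0, 0, 0, 0],
)

```text
time_s: 5.15
position: [0.4749, -0.079, 0.0261]
tool_rot: [[-0.998, 0.066, -0.002], [0.066, 0.998, 0.001], [0.002, 0.0, -1.0]]
ft_force: [-4.8, 0.3, 4.3]
grip_width: -0.0
gripper_force: 2.6
```

```bash
python3 - <<'E'
from h import *
s=observe();print(loc(s["position"])*1000,s["ft_force"])
E
```

```text
[-98.37058302  -0.46180526  26.09876651] [-4.78847984  0.2694386   4.3312772 ]
```

>>> drive_tool(
  offset=[
    [-0.06, 0, 0],
    [-0.06, 0, 0],
    [-0.06, 0, 0],
    [-0.06, 0, 0],
    [-0.04, 0, 0],
    [-0.04, 0, 0],
    [-0.03, 0, 0],
    [-0.02, 0, 0],
    [0, 0, 0],
    [0, 0, 0],
  ],
  turn=[
    [0, 0, 0],
    [0, 0, 0],
    [0, 0, 0],
    [0, 0, 0],
    [0, 0, 0],
    [0, 0, 0],
    [0, 0, 0],
    [0, 0, 0],
    [0, 0, 0],
    [0, 0, 0],
  ],
  hand=[0, 0, 0, 0, 0, 0, 0, 0, 0, 0],
)

```text
time_s: 6.4
position: [0.4905, -0.0803, 0.0261]
tool_rot: [[-0.998, 0.066, 0.001], [0.066, 0.998, -0.0], [-0.001, -0.0, -1.0]]
ft_force: [-0.7, 0.1, -1.3]
grip_width: 0.0002
gripper_force: 0.5
```

```bash
python3 - <<'E'
from h import *
s=observe();print(s["time_s"],loc(s["position"])*1000,s["ft_force"])
a=get_image("top");c=camera_info("top")
hsv=cv2.cvtColor(a,cv2.COLOR_BGR2HSV)
b=cv2.inRange(hsv,(100,120,50),(125,255,255));b[:150]=0;b[265:]=0;b[:,:225]=0;b[:,305:]=0
q=loc(onplane(c,cv2.findNonZero(b)[:,0],0.048))*1000
print("blue x",q[:,0].min(),q[:,0].max())
a0=cv2.imread("pics/top.png");
cv2.imwrite("pics/c2.png",cv2.resize(a[145:265,210:320],None,fx=5,fy=5,interpolation=cv2.INTER_CUBIC))
E
```

```text
6.4 [-82.75499534  -0.67798652  26.13210613] [-0.7166798   0.08508067 -1.27271509]
blue x 15.280436133589607 58.05643384881156
```

View pics/c2.png

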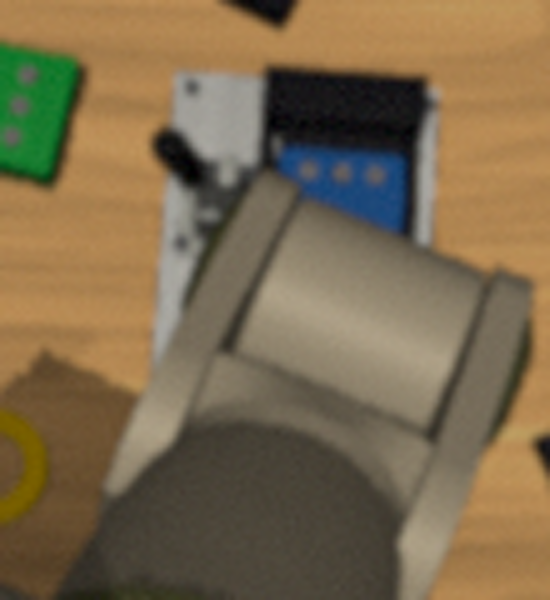

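The tester is close against the block, with its front end near crop row 140. I'll press on in small steps until the force shows contact.

>>> drive_tool(
  offset=[
    [-0.025, 0, 0],
    [-0.025, 0, 0],
    [-0.025, 0, 0],
    [0, 0, 0],
    [0, 0, 0],
    [0, 0, 0],
    [0, 0, 0],
    [0, 0, 0],
    [0, 0, 0],
    [0, 0, 0],
  ],
  turn=[
    [0, 0, 0],
    [0, 0, 0],
    [0, 0, 0],
    [0, 0, 0],
    [0, 0, 0],
    [0, 0, 0],
    [0, 0, 0],
    [0, 0, 0],
    [0, 0, 0],
    [0, 0, 0],
  ],
  hand=[0, 0, 0, 0, 0, 0, 0, 0, 0, 0],
)

```text
time_s: 7.7
position: [0.493, -0.0804, 0.0261]
tool_rot: [[-0.998, 0.066, -0.0], [0.066, 0.998, 0.0], [0.0, 0.0, -1.0]]
ft_force: [-5.6, -0.5, 1.9]
grip_width: -0.0002
gripper_force: 2.6
```

>>> drive_tool(
  offset=[
    [-0.025, 0, 0],
    [-0.025, 0, 0],
    [0, 0, 0],
    [0, 0, 0],
    [0, 0, 0],
    [0, 0, 0],
    [0, 0, 0],
    [0, 0, 0],
    [0, 0, 0],
    [0, 0, 0],
  ],
  turn=[
    [0, 0, 0],
    [0, 0, 0],
    [0, 0, 0],
    [0, 0, 0],
    [0, 0, 0],
    [0, 0, 0],
    [0, 0, 0],
    [0, 0, 0],
    [0, 0, 0],
    [0, 0, 0],
  ],
  hand=[0, 0, 0, 0, 0, 0, 0, 0, 0, 0],
)

```text
time_s: 8.95
position: [0.493, -0.0803, 0.0261]
tool_rot: [[-0.998, 0.065, -0.005], [0.065, 0.998, 0.001], [0.005, 0.0, -1.0]]
ft_force: [-14.6, -2.7, 9.0]
grip_width: 0.0
gripper_force: 7.3
```

The tester is firmly home: the position has stalled while the force rises to 14.6 N. Next I back off, rise, and travel over to the lever.

>>> drive_tool(
  offset=[
    [0.05, 0, 0],
    [0.25, 0, 0],
    [0.5, 0, 0],
    [0, 0, -1],
    [0, 0, -1],
    [0, 0, -1],
    [0, 0, -1],
    [0, 0, -1],
    [-1, 0.4, 0],
    [-1, 0.4, 0],
  ],
  turn=[
    [0, 0, 0],
    [0, 0, 0],
    [0, 0, 0],
    [0, 0, 0],
    [0, 0, 0],
    [0, 0, 0],
    [0, 0, 0],
    [0, 0, 0],
    [0, 0, 0],
    [0, 0, 0],
  ],
  hand=[0, 0, 0, 0, 0, 0, 0, 0, 0, 0],
)

```text
time_s: 10.2
position: [0.5465, -0.0516, 0.227]
tool_rot: [[-0.998, 0.066, 0.003], [0.066, 0.998, -0.001], [-0.003, -0.0, -1.0]]
ft_force: [-0.4, -0.4, -0.4]
grip_width: 0.0001
gripper_force: 0.0
```

>>> drive_tool(
  offset=[
    [-1, 0.4, 0],
    [-0.3, 0, 0],
    [0, 0, 0],
    [0, 0, 0],
    [0, 0, 0],
    [0, 0, 0],
    [0, 0, 0],
    [0, 0, 0],
    [0, 0, 0],
    [0, 0, 0],
  ],
  turn=[
    [0, 0, 0],
    [0, 0, 0.5],
    [0, 0, 1],
    [0, 0, 1],
    [0, 0, 1],
    [0, 0, 1],
    [0, 0, 1],
    [0, 0, 1],
    [0, 0, 1],
    [0, 0, 1],
  ],
  hand=[0, 0, 0, 0, 0, 0, 0, 0, 0, 0],
)

```text
time_s: 11.45
position: [0.5983, -0.0392, 0.2261]
tool_rot: [[-0.574, 0.819, 0.001], [0.819, 0.574, 0.0], [-0.001, 0.001, -1.0]]
ft_force: [-0.0, 0.9, 0.0]
grip_width: 0.0001
gripper_force: 0.0
```

>>> drive_tool(
  offset=[
    [0, 0, 0],
    [0, 0, 0],
    [0, 0, 0],
    [0, 0, 0],
    [0, 0, 0],
    [0, 0, 0],
    [0, 0, 0],
    [0, 0, 0],
    [0, 0, 0],
    [0, 0, 0],
  ],
  turn=[
    [0, 0, 1],
    [0, 0, 1],
    [0, 0, 1],
    [0, 0, 1],
    [0, 0, 1],
    [0, 0, 1],
    [0, 0, 0.5],
    [0, 0, 0],
    [0, 0, 0],
    [0, 0, 0],
  ],
  hand=[0, 0, 0, 0, 0, 0, 0, 0, 0, 0],
)

```text
time_s: 12.7
position: [0.5982, -0.0392, 0.2261]
tool_rot: [[0.065, 0.998, 0.0], [0.998, -0.065, -0.0], [-0.0, 0.0, -1.0]]
ft_force: [0.4, -0.1, -0.6]
grip_width: -0.0
gripper_force: 0.0
```

```bash
python3 - <<'E'
from h import *
s=observe();print(s["time_s"],loc(s["position"])*1000,s["ft_force"],s["q"],np.round(R.T@s["tool_rot"],3).tolist())
c=camera_info("wrist");a=get_image("wrist");cv2.imwrite("pics/w2.png",a)
cv2.imwrite("pics/side2.png",get_image("side")[140:300,180:360])
cv2.imwrite("pics/both.png",np.hstack([cv2.resize(a,(400,300)),cv2.resize(cv2.imread("pics/side2.png"),(338,300))]))
E
```

```text
12.7 [ 22.00465212  47.4387463  226.10781544] [ 0.44155627 -0.11798834 -0.59904114] [-1.50555124e+01  2.70408577e+01  6.65681669e+01  1.75295111e-03
  8.63786984e+01 -1.13323731e+01] [[-0.001, 1.0, 0.0], [1.0, 0.001, -0.0], [-0.0, 0.0, -1.0]]
```

View pics/both.png

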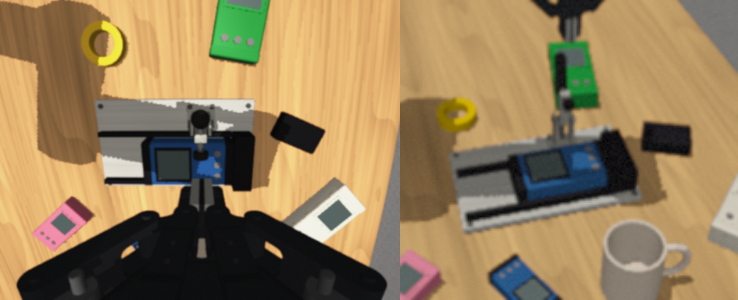

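The tester sits against the block. The lever is upright in line with the fingers, at left-pane (200,120), and nothing else has been disturbed. Now I descend on the lever's inner side and push it over along its arc.

>>> drive_tool(
  offset=[
    [0, 0, 1],
    [0, 0, 1],
    [0.32, 0, 0],
    [0.1, 0, 0.02],
    [0.2, 0, 0.03],
    [0.2, 0, 0.04],
    [0.18, 0, 0.07],
    [0.2, 0, 0.1],
    [0.21, 0, 0.15],
    [0, 0, 0],
  ],
  turn=[
    [0, 0, 0],
    [0, 0, 0],
    [0, 0, 0],
    [0, 0, 0],
    [0, 0, 0],
    [0, 0, 0],
    [0, 0, 0],
    [0, 0, 0],
    [0, 0, 0],
    [0, 0, 0],
  ],
  hand=[0, 0, 0, 0, 0, 0, 0, 0, 0, 0],
)

```text
time_s: 14.05
position: [0.6027, 0.0174, 0.1319]
tool_rot: [[0.065, 0.998, 0.004], [0.998, -0.065, -0.001], [-0.001, 0.004, -1.0]]
ft_force: [-1.0, -1.8, 5.2]
grip_width: 0.0002
gripper_force: 2.3
```

```bash
python3 - <<'E'
from h import *
s=observe();print(s["time_s"],loc(s["position"])*1000,s["ft_force"])
a=get_image("side")[140:300,180:360]
cv2.imwrite("pics/s3.png",cv2.resize(a,None,fx=3,fy=3))
E
```

```text
14.05 [ 22.72408686 104.24831752 131.86214249] [-1.03374071 -1.8303405   5.17644244]
```

View pics/s3.png

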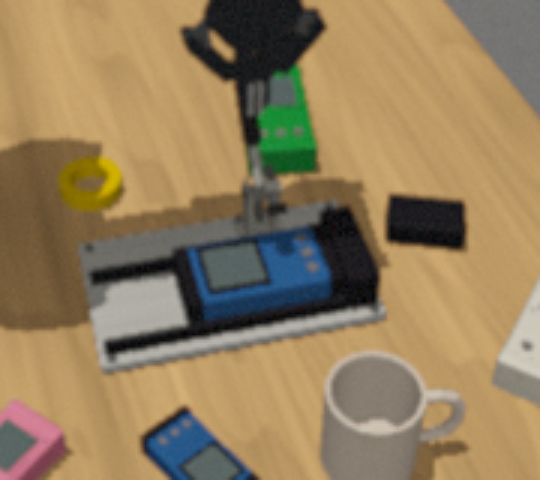

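The lever is part-way over at crop (250,130) and the bar is coming down toward the tester. I'll continue the arc past the dead point, then clear upward.

>>> drive_tool(
  offset=[
    [0.16, 0, 0.2],
    [0.17, 0, 0.2],
    [0.11, 0, 0.2],
    [0.1, 0, 0.2],
    [0.05, 0, 0.1],
    [0, 0, 0.05],
    [0, 0, 0],
    [0, 0, 0],
    [0, 0, 0],
    [0, 0, 0],
  ],
  turn=[
    [0, 0, 0],
    [0, 0, 0],
    [0, 0, 0],
    [0, 0, 0],
    [0, 0, 0],
    [0, 0, 0],
    [0, 0, 0],
    [0, 0, 0],
    [0, 0, 0],
    [0, 0, 0],
  ],
  hand=[0, 0, 0, 0, 0, 0, 0, 0, 0, 0],
)

```text
time_s: 15.35
position: [0.6035, 0.0406, 0.0918]
tool_rot: [[0.066, 0.998, 0.0], [0.998, -0.066, -0.0], [-0.0, 0.0, -1.0]]
ft_force: [-0.6, 0.3, -0.5]
grip_width: 0.0003
gripper_force: 0.0
```

```bash
python3 - <<'E'
from h import *
s=observe();print(s["time_s"],loc(s["position"])*1000,s["ft_force"])
E
```

```text
15.35 [ 21.96631592 127.39215623  91.84670318] [-0.62791708  0.34479371 -0.51356074]
```

>>> drive_tool(
  offset=[
    [0, 0, -0.5],
    [0, 0, -1],
    [0, 0, -1],
    [0, 0, -1],
    [-0.5, 0, -0.5],
    [-1, 0, 0],
    [-1, 0, 0],
    [0, 0, 0],
    [0, 0, 0],
    [0, 0, 0],
  ],
  turn=[
    [0, 0, 0],
    [0, 0, 0],
    [0, 0, 0],
    [0, 0, 0],
    [0, 0, 0],
    [0, 0, 0],
    [0, 0, 0],
    [0, 0, 0],
    [0, 0, 0],
    [0, 0, 0],
  ],
  hand=[0, 0, 0, 0, 0, 0, 0, 0, 0, 0],
)

```text
time_s: 16.6
position: [0.5969, -0.0582, 0.2518]
tool_rot: [[0.064, 0.998, 0.0], [0.998, -0.064, 0.0], [0.0, 0.0, -1.0]]
ft_force: [-0.2, 0.2, -0.1]
grip_width: 0.0001
gripper_force: 0.0
```

```bash
python3 - <<'E'
from h import *
s=observe();print(s["time_s"],loc(s["position"])*1000,s["ft_force"])
w=get_image("wrist");c=camera_info("wrist");a=get_image("side")[140:300,180:360]
print("tip locked",proj(c,O+R@np.array([.020,.172,.085])),proj(camera_info("side"),O+R@np.array([.020,.172,.085])))
cv2.imwrite("pics/f.png",np.hstack([cv2.resize(w,(440,330)),cv2.resize(a,(360,330))]))
E
```

```text
16.6 [ 21.95440909  28.45164663 251.79350534] [-0.19382335  0.20297941 -0.10030408]
tip locked [[255.80367416  31.36906061]] [[257.35609057 174.48266756]]
```

View pics/f.png

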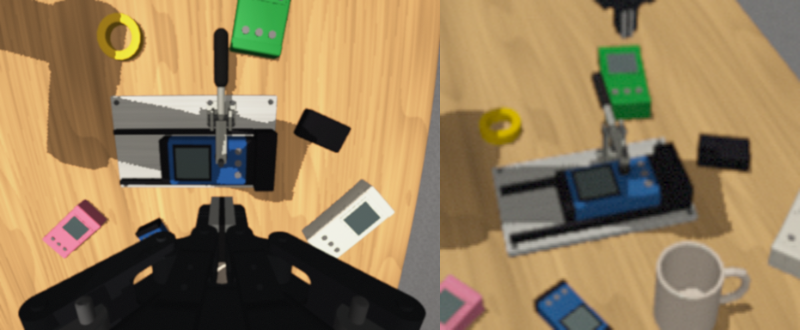

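The grip's end shows at left-pane (221,29), against (220,27) predicted for the locked lever. The bar is down on the tester, the tester is against the block, and nothing else has moved. Handing in.

```bash
python3 -c "
from rig import env
print(env.close_job())"
```

```text
the job is handed in; nothing more can be done
None
```

The job is handed in at about 17 s of robot time: the tester is fully against the connector block, the lever is snapped over into lock with the bar down on the tester, and the mug, battery pack and tape were not touched; no verdict came back, and the foot's force was not measured.

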